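# File the angle templates in the sorter

## Robot

A 6-joint arm with a two-finger parallel gripper is mounted at the origin on a cart in front of the work surface, level with it; the furniture and walls round the work are solid. World frame = base frame: x ahead of the robot, y to its left, z up, the work surface at z = 0. Lengths are in m, angles in rad, forces in N, time in s.
With the tool pointing down it reaches from about 0.25 to 0.725 m from the base axis. Payload 4 kg.
Tool frame: the origin (TCP) lies on the centre line of the jaws, within the pads' length; the fingertips stand 11 mm ahead of it and the grasp point (between the pads) lies 8 mm behind it (bot.nose_length is the distance from the TCP to the fingertips, in m); z points along the fingers, y is the direction in which the jaws open and shut (so a half turn about z gives the same grasp; the last joint's range is limited). The gripper opens to 85 mm and grips with 20 to 120 N. Pads are 22 mm wide; open, the fingers measure 114 mm over their backs; the gripper's body (76 mm by 85 mm) begins 54 mm behind the grasp point. The pads swing forward as they close: fully open they stand 13 mm farther back than shut.
Start: joints at [1.19, 0.241, 0.005, 1.335, 0, 1.571], TCP at [0.186, 0.464, 0.204] pointing down, gripper open.
Joint ranges: [-2.72, 2.72], [-1.05, 1.87], [-1.09, 1.28], [-1.99, 2.15], [-1.42, 1.44], [-3.14, 3.14]. Speed limits (rad/s): [2.79, 2.79, 3.14, 3.14, 3.14, 3.14].

## Interface

Orientations are given as a unit quaternion [x, y, z, w].
In Python, from workcell import bot gives the robot as it stands.
- The arm moves only by the tool play_rows, never from a script. Its argument "plan" is one flat list of numbers, 6 for each row, row after row: the shift along the tool's x, y, z in mm, then the turn, a rotation vector about the tool's x, y, z in rad. A call has 1 to 20 rows; each row shifts and turns the commanded pose from where the row before left it, along the tool's axes as they then stand; what a row does not reach is not made up. A row lasts 1/8 s, in which the tool goes at most 62.5 mm and 10.7 degrees, less where a joint would pass 70% of its speed; a pose out of reach is approached as far as the arm can. A call with a gripper value outside its range is refused whole. "hand" is the opening in per cent of the stroke, from 0 (shut) to 100 (fully open), set as the call begins (left out, the last holds). The fingers move at their own pace and stop on an object; the grip force is fixed at half the most. Time passes only in rows, so rows that do not move let the fingers close. It gives the time, the measured TCP pose, the force and the opening at its end, in the units of the state.
- bot.get_obs(): the state, without advancing time (a new reading comes with each control period).
- bot.camera(name): name is "side" or "top"; returns a dict with "frame" (400x640x3 uint8, blue, green, red), "range_z" (400x640 float32, m along the optical axis (not along the pixel's ray), 0 where there is no reading), "K" (3x3 intrinsics, pixels), "cam_to_world" (4x4, takes a point from camera to world coordinates). Camera axes: x right, y down, z forward; pixel columns grow to the right and rows downward; lengths in m; the calibration is good to about 2 mm. A picture is of the moment at which its call begins.
- bot.job_done(): hands the job in, once; it reports no verdict.
Trained networks look in the newest picture that a camera, given by its name, has taken for a name from the list of things; names that differ only in an ending like _2 or _b are one class to them, and where a whole thing is asked for, a point or a joint stands for the part that bears it (a point fixed in the world has none). Each returns a list of dicts, best first, with "p" (0 to 1); they miss things now and then, are a little off and sometimes report something else, mostly with a low value. They report only what shows in the picture. A call takes as long as a camera call.
- bot.outline_of(query, camera): "mask" (400x640 bool, what is visible of it) and "point" ([row, column] in pixels, amid what is visible of it).
The state is a dict: "clock": time; "joint_pos": joint angles; "joint_vel": joint speeds; "tau": joint torques, N m; "eef_pos": TCP position; "tool_rot": TCP orientation; "ft_force": force on the tool from outside, world axes, zero at the start; "ft_torque": the same for the moment, N m; "grip_width": finger opening in m.
Only numpy, scipy, OpenCV 4.12 (cv2) and the standard library are available. Lean on these libraries where they do the work, as an engineer would, in place of code of your own. Each camera call takes 0.05 s, during which the arm holds its last target.

## Task

The red-tabbed and the blue-tabbed angle templates are lying back on the sloping easel. Stand each one upright on its edge, coloured tab up, in the sorter slot of its own colour, fully down on the slot floor. Leave the yellow-tabbed template standing where it is in its slot.

Things in the scene. Friction and masses are not known exactly. Their poses are not given: they have to be found in the camera images.
- template_red: Loose metal plate 8 mm thick, 0.18 kg: body 90 wide x 70 high, above it a red tab 42 wide x 40 high (110 in all). Origin: middle of the foot edge. z: foot to tab; y: along the width; x: through the thickness. Starts lying back 0.70 rad from vertical on the easel, top towards the easel's -x; tab free on both faces, to be pinched across its thickness. Front and back are alike: either may face either way.
- template_blue: Loose metal plate 8 mm thick, 0.18 kg: body 90 wide x 70 high, above it a blue tab 42 wide x 40 high (110 in all). Origin: middle of the foot edge. z: foot to tab; y: along the width; x: through the thickness. Starts lying back 0.70 rad from vertical on the easel, top towards the easel's -x; tab free on both faces, to be pinched across its thickness. Front and back are alike: either may face either way.
- template_yellow: Same plate with a yellow tab, already standing upright in the yellow slot of the sorter; to be left there. Origin and axes as for the others.
- slot_red_floor (a point): Middle of the inner floor (15 mm above the table) of the slot marked red: a fixed, open-topped aluminium channel. z up; x along it, y across it. The lips and ends are red. Gap 11 mm between walls 110 mm long that rise 43 mm above this floor, then flare to a 20 mm mouth 50 mm above it. End stops 11 mm high leave 106 mm inside. Slots lie parallel, 50 mm apart, in any order.
- slot_blue_floor (a point): Middle of the inner floor (15 mm above the table) of the slot marked blue: a fixed, open-topped aluminium channel. z up; x along it, y across it. The lips and ends are blue. Gap 11 mm between walls 110 mm long that rise 43 mm above this floor, then flare to a 20 mm mouth 50 mm above it. End stops 11 mm high leave 106 mm inside. Slots lie parallel, 50 mm apart, in any order.
- slot_yellow_floor (a point): Middle of the inner floor (15 mm above the table) of the slot marked yellow: a fixed, open-topped aluminium channel. z up; x along it, y across it. The lips and ends are yellow. Gap 11 mm between walls 110 mm long that rise 43 mm above this floor, then flare to a 20 mm mouth 50 mm above it. End stops 11 mm high leave 106 mm inside. Slots lie parallel, 50 mm apart, in any order.
- rack: The sorter's plywood base board, 150 (x) x 160 (y) x 12 mm, fixed to the table, with the three slots along its x axis. Origin: centre of its underside.
- easel: Fixed easel holding the red and blue templates side by side in either order: base 105 (x) x 205 (y) x 10 mm, grey panel sloping 0.70 rad from vertical, its top towards -x (roughly towards the robot), a ledge with a 7 mm lip at its foot. It supports the lowest 60 mm of the templates, nothing stands beside or behind their tabs; highest point about 70 mm. Origin: underside of the base.

How it is judged:
By the outcome, as a careful person would: the job done as asked, in the order asked, and still so for the second after the job is handed in, with the robot touching nothing.
It also fails if it takes over 64 s, if anything falls off the work surface, if the arm or the gripper's body presses on something with over 40 N, if the wrist force passes 120 N, or if a joint passes its speed limit or range.

## Working session

There is one attempt and no reset: what is moved stays moved. The work goes in short steps, Python scripts to look and compute and a tool call to move; the robot and the scene stay as the last step left them, time stands still between calls to the robot, and variables do not carry over. Pictures are saved under pics/ and viewed, and the job is handed in when it is done.

Besides the shell and the picture viewer there is one more tool, called after "Call:" as a command line: name --argument value ..., lists and objects as JSON in quotes. play_rows: Moves the arm, as the interface text tells. Its arguments: {"type":"object","properties":{"plan":{"type":"array","items":{"type":"number"}},"hand":{"type":"number"}},"required":["plan"]}

```bash
mkdir -p pics; ls; cat > h.py <<'E'
import numpy as np, cv2
from workcell import bot
from scipy.spatial.transform import Rotation as R
def pts(c,mask):
    z=c["range_z"]; m=mask&(z>0); v,u=np.nonzero(m); zz=z[m]; K=c["K"]
    P=np.stack([(u-K[0,2])*zz/K[0,0],(v-K[1,2])*zz/K[1,1],zz],1)
    T=np.array(c["cam_to_world"]); return P@T[:3,:3].T+T[:3,3]
E
python3 - <<'E'
from h import *
for n in ["side","top"]:
    c=bot.camera(n); cv2.imwrite(f"pics/{n}0.png",c["frame"])
    np.savez(f"{n}0.npz",**c)
    print(n,np.round(c["cam_to_world"],3).tolist(),np.round(c["K"],1).tolist())
    for q in ["template_red","template_blue","template_yellow","rack","easel","slot_red_floor","slot_blue_floor","slot_yellow_floor"]:
        for d in bot.outline_of(q,n)[:2]:
            P=pts(c,d["mask"])
            print(q,round(d["p"],2),d["point"],d["mask"].sum(),np.round(np.median(P,0),3) if len(P) else None)
o=bot.get_obs();print(o)
E
```

```text
pics
side [[-0.999, -0.021, 0.028, 0.517], [-0.035, 0.571, -0.82, 0.829], [0.001, -0.821, -0.571, 0.562], [0.0, 0.0, 0.0, 1.0]] [[364.5, 0.0, 319.7], [0.0, 364.5, 196.0], [0.0, 0.0, 1.0]]
template_red 0.82 [235.8, 315.9] 1146 [0.545 0.255 0.064]
template_red 0.66 [293.8, 308.2] 2065 [0.548 0.365 0.01 ]
template_blue 0.98 [269.8, 326.7] 1639 [0.516 0.355 0.063]
template_yellow 0.63 [143.9, 315.4] 489 [ 0.56  -0.117  0.083]
rack 0.8 [183.7, 318.7] 538 [ 0.552 -0.004  0.011]
easel 0.8 [289.8, 312.0] 2286 [0.546 0.361 0.01 ]
slot_red_floor 0.6 [161.5, 315.0] 362 [ 0.56  -0.065  0.058]
slot_blue_floor 0.65 [174.1, 313.2] 833 [ 0.561 -0.012  0.043]
slot_yellow_floor 0.58 [153.2, 314.3] 191 [ 0.565 -0.111  0.058]
slot_yellow_floor 0.36 [162.5, 313.1] 311 [ 0.572 -0.065  0.059]
top [[0.081, -0.973, 0.216, 0.328], [-0.997, -0.078, 0.022, 0.102], [-0.005, -0.217, -0.976, 1.147], [0.0, 0.0, 0.0, 1.0]] [[489.5, 0.0, 318.0], [0.0, 489.5, 201.6], [0.0, 0.0, 1.0]]
template_red 0.59 [205.2, 263.8] 804 [0.545 0.244 0.068]
template_blue 0.89 [219.1, 219.8] 848 [0.515 0.345 0.066]
template_yellow 0.64 
[... 304 characters left out ...]
3.7] 436 [ 0.54  -0.115  0.054]
{'clock': 0.9, 'joint_pos': array([1.18996556e+00, 2.40566573e-01, 5.03731353e-03, 1.33518921e+00,
       4.26701214e-07, 1.57078587e+00]), 'joint_vel': array([-0.00195991,  0.00132691,  0.00084535, -0.00076564, -0.00194094,
        0.00240445]), 'tau': array([ 1.12301328e-03, -3.72190940e+01,  2.52696651e+01,  9.62544036e-04,
        5.90454329e-05, -2.50760074e-06]), 'eef_pos': array([0.1858549 , 0.46420089, 0.20413745]), 'tool_rot': array([1.89261656e-01, 9.81926690e-01, 3.82676464e-05, 7.15904207e-06]), 'ft_force': array([ 0.00747704, -0.93327546, -0.12336856]), 'ft_torque': array([-0.00560881, -0.02927154,  0.06267353]), 'grip_width': 0.08544011621405667}
```

```bash
python3 - <<'E'
import cv2,numpy as np
for n,(r0,r1,c0,c1) in {"side":(90,390,180,460),"top":(130,310,160,480)}.items():
    im=cv2.imread(f"pics/{n}0.png")[r0:r1,c0:c1]; s=min(800/im.shape[1],600/im.shape[0])
    cv2.imwrite(f"pics/{n}0c.png",cv2.resize(im,None,fx=s,fy=s,interpolation=cv2.INTER_CUBIC)); print(s)
E
```

```text
2.0
2.5
```

View pics/side0c.png

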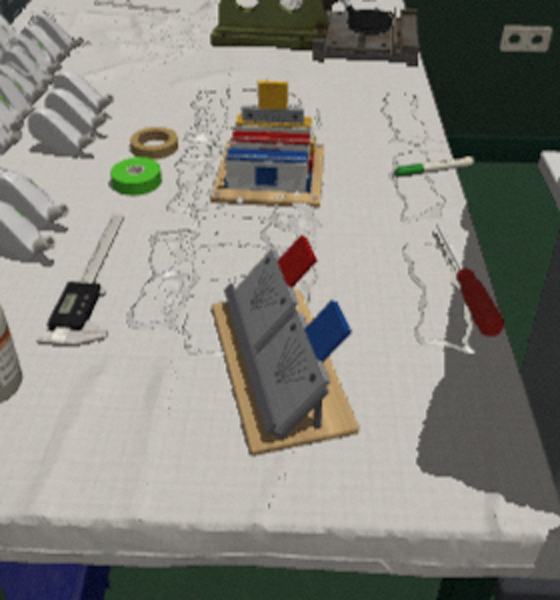

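View pics/top0c.png

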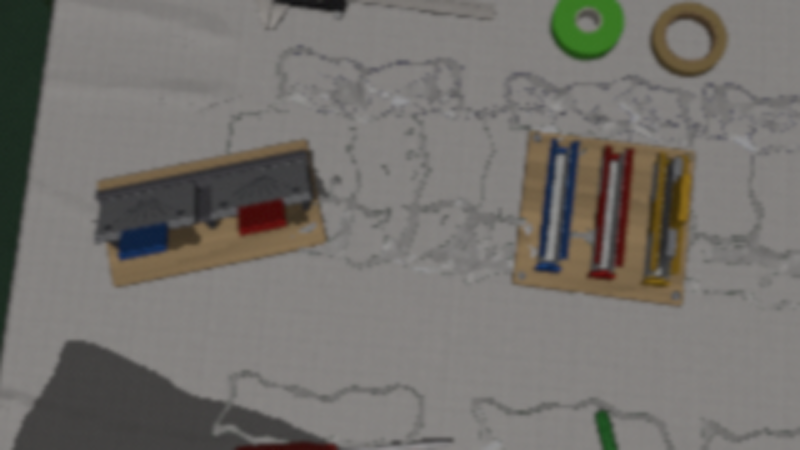

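```bash
cat > fit.py <<'E'
from h import *
import sys
def load(n,k="0"): 
    d=np.load(f"{n}{k}.npz"); return {x:d[x] for x in d}
def colmask(c,col,box):
    hsv=cv2.cvtColor(c["frame"],cv2.COLOR_BGR2HSV); H,S,V=cv2.split(hsv)
    hm={"red":(H<8)|(H>172),"blue":(H>100)&(H<125),"yellow":(H>18)&(H<30)}[col]
    return hm&(S>120)&(V>50)
def inbox(P,lo,hi): return P[((P>lo)&(P<hi)).all(1)]
if __name__=="__main__":
  C={n:load(n) for n in["side","top"]}
  # plates
  for col,y in [("red",.25),("blue",.35)]:
    for n,c in C.items():
        P=inbox(pts(c,colmask(c,col,0)),[.45,y-.07,.03],[.65,y+.07,.12])
        m=P.mean(0); U,S,V=np.linalg.svd(P-m,full_matrices=False)
        print(col,n,len(P),"mean",m.round(4),"min",P.min(0).round(3),"max",P.max(0).round(3),"nrm",V[2].round(3),"sd",(S/len(P)**.5*1000).round(1))
  for col,y in [("blue",-.02),("red",-.07),("yellow",-.12)]:
    for n,c in C.items():
        P=inbox(pts(c,colmask(c,col,0)),[.45,y-.025,.035],[.65,y+.025,.075])
        if len(P)<10: continue
        m=P.mean(0); U,S,V=np.linalg.svd((P-m)[:,:2],full_matrices=False)
        mid=(P.min(0)+P.max(0))/2
        print(col,n,len(P),"mean",m.round(4),"mid",mid.round(4),"min",P.min(0).round(3),"max",P.max(0).round(3),"dir",V[0].round(3))
E
python3 fit.py
```

```text
red side 269 mean [0.5198 0.2454 0.0963] min [0.502 0.221 0.08 ] max [0.539 0.265 0.111] nrm [0.705 0.241 0.666] sd [12.7 12.1  1.5]
red top 198 mean [0.518  0.2394 0.0992] min [0.501 0.217 0.077] max [0.538 0.261 0.113] nrm [-0.69  -0.207 -0.693] sd [12.7 11.4  1.8]
blue side 370 mean [0.4905 0.3456 0.0962] min [0.472 0.322 0.079] max [0.509 0.366 0.111] nrm [0.709 0.235 0.665] sd [12.6 12.   1.4]
blue top 183 mean [0.4889 0.3407 0.099 ] min [0.473 0.32  0.079] max [0.506 0.362 0.113] nrm [-0.708 -0.202 -0.677] sd [12.2 11.2  1.4]
blue side 188 mean [ 0.5613 -0.0211  0.0572] mid [ 0.5602 -0.0196  0.0514] min [ 0.504 -0.036  0.035] max [ 0.616 -0.003  0.068] dir [-0.999  0.032]
blue top 114 mean [ 0.5602 -0.0244  0.0599] mid [ 0.5584 -0.0219  0.0521] min [ 0.503 -0.035  0.035] max [ 0.614 -0.009  0.069] dir [-0.999  0.048]
red side 182 mean [ 0.5588 -0.0754  0.0611] mid [ 0.5583 -0.07    0.0518] min [ 0.504 -0.085  0.036] max [ 0.613 -0.055  0.068] dir [-0.998  0.062]
red top 206 mean [ 0.5595 -0.0737  0.0603] mid [ 0.5572 -0.0711  0.0524] min [ 0.5   -0.085  0.035] max [ 0.614 -0.057  0.07 ] dir [-0.999  0.044]
yellow side 78 mean [ 0.5515 -0.1167  0.0615] mid [ 0.5565 -0.1193  0.0508] min [ 0.501 -0.136  0.035] max [ 0.612 -0.103  0.066] dir [-1.    0.01]
yellow top 235 mean [ 0.55   -0.1189  0.0581] mid [ 0.555  -0.1223  0.0533] min [ 0.497 -0.137  0.035] max [ 0.613 -0.107  0.071] dir [-1.    -0.029]
```

```bash
cat > fit2.py <<'E'
from fit import *
C={n:load(n) for n in["side","top"]}
def onplane(c,uv,p0,nr):
    K=c["K"];T=c["cam_to_world"]
    d=np.stack([(uv[:,0]-K[0,2])/K[0,0],(uv[:,1]-K[1,2])/K[1,1],np.ones(len(uv))],1)@T[:3,:3].T
    o=T[:3,3]; t=((p0-o)@nr)/(d@nr); return o+d*t[:,None]
for yaw in (.285,):
  ex=np.array([np.cos(yaw),np.sin(yaw),0]);ey=np.array([-np.sin(yaw),np.cos(yaw),0])
  th=.70; up=-np.sin(th)*ex+np.array([0,0,np.cos(th)]); nr=np.cos(th)*ex+np.array([0,0,np.sin(th)])
  for col,y in [("red",.25),("blue",.35)]:
    for n,c in C.items():
        M=colmask(c,col,0); v,u=np.nonzero(M&(c["range_z"]>0)); P=pts(c,M)
        k=((P>[.45,y-.07,.06])&(P<[.65,y+.07,.12])).all(1); P=P[k]
        off=np.median(P@nr); 
        Q=onplane(c,np.stack([u[k],v[k]],1).astype(float),off*nr,nr)
        a,b=Q@ey,Q@up
        rect=cv2.minAreaRect(np.stack([a,b],1).astype(np.float32)*1000)
        print(col,n,"off",off.round(4),"a pct",np.percentile(a,[1,50,99]).round(4),"b",np.percentile(b,[1,50,99]).round(4),rect, "ctr", (ey*rect[0][0]/1e3+up*rect[0][1]/1e3+nr*(off-.004)).round(4))
        # body plane points + foot edge
        Z=pts(c,c["range_z"]>0); a0=np.median(a)
        s=(abs(Z@ey-a0)<.035)&(abs(Z@nr-off)<.012)&(Z@up<np.percentile(b,1)-.01)&(Z@up>np.percentile(b,1)-.07)
        B=Z[s]; B=B[abs(B@nr-np.median(B@nr))<.004]; m=B.mean(0);V=np.linalg.svd(B-m,full_matrices=False)[2][2]; V*=np.sign(V[2])
        print("   body",len(B),"off",np.median(B@nr).round(4),"nrm",V.round(3),"yaw",np.arctan2(V[1],V[0]).round(3),"tilt",np.arcsin(V[2]).round(3))
yaw=-.04; ex=np.array([np.cos(yaw),np.sin(yaw)]);ey=np.array([-np.sin(yaw),np.cos(yaw)])
for col,y in [("blue",-.02),("red",-.07),("yellow",-.12)]:
    for n,c in C.items():
        P=inbox(pts(c,colmask(c,col,0)),[.45,y-.025,.055],[.65,y+.025,.075])
        x=P[:,:2]@ex; w=P[:,:2]@ey
        h,e=np.histogram(w*1000,bins=np.arange(-160,30,2)); k=h>0
        print(col,n,"x",np.percentile(x,[1,99]).round(4),"z",np.percentile(P[:,2],[50,95]).round(4),dict(zip(e[:-1][k].tolist(),h[k].tolist())))
E
python3 fit2.py
```

```text
red side off 0.4968 a pct [0.0667 0.0906 0.112 ] b [-0.313 -0.292 -0.271] ((89.05409240722656, -292.6799621582031), (46.89555358886719, 43.343997955322266), 0.8782190680503845) ctr [0.5176 0.2444 0.0936]
   body 513 off 0.497 nrm [0.733 0.213 0.646] yaw 0.283 tilt 0.702
red top off 0.496 a pct [0.0646 0.0844 0.103 ] b [-0.3126 -0.2868 -0.2631] ((83.28631591796875, -287.82244873046875), (49.72537612915039, 39.377315521240234), 89.5351333618164) ctr [0.5157 0.2379 0.0968]
   body 365 off 0.4964 nrm [0.733 0.211 0.646] yaw 0.28 tilt 0.702
blue side off 0.4966 a pct [0.1713 0.194  0.2154] b [-0.3133 -0.2918 -0.2715] ((193.2153778076172, -292.409912109375), (42.682579040527344, 44.610233306884766), 89.83109283447266) ctr [0.488  0.3443 0.0937]
   body 722 off 0.4969 nrm [0.732 0.214 0.647] yaw 0.285 tilt 0.704
blue top off 0.4961 a pct [0.1705 0.1895 0.2085] b [-0.3113 -0.2874 -0.2654] ((189.4354248046875, -288.34918212890625), (45.943973541259766, 39.52898025512695), 89.53807830810547) ctr [0.4862 0.3398 0.0965]
   body 362 off 0.4964 nrm [0.734 0.21  0.646] yaw 0.279 tilt 0.702
blue side x [0.5107 0.6163] z [0.0633 0.0658] {-14: 3, -12: 11, -10: 31, -8: 38, -6: 13, -4: 6, 10: 4, 12: 11, 14: 14, 16: 3, 18: 1}
blue top x [0.5135 0.6146] z [0.0614 0.0667] {-12: 1, -10: 36, -8: 31, -6: 3, 4: 2, 6: 2, 8: 2, 10: 25, 12: 3}
red side x [0.5101 0.6152] z [0.0621 0.0654] {-64: 3, -62: 15, -60: 33, -58: 41, -56: 39, -54: 11, -52: 4, -42: 1, -40: 5, -38: 13, -36: 9, -34: 5}
red top x [0.5116 0.6147] z [0.0627 0.0673] {-62: 24, -60: 52, -58: 43, -56: 6, -44: 3, -42: 3, -40: 31, -38: 25}
yellow side x [0.5091 0.6161] z [0.0632 0.0656] {-112: 5, -110: 1, -108: 5, -106: 6, -104: 4, -98: 4, -96: 11, -94: 9, -92: 1, -90: 1, -88: 14, -86: 11, -84: 2}
yellow top x [0.5082 0.6165] z [0.0629 0.0673] {-114: 12, -112: 26, -110: 24, -108: 7, -106: 3, -96: 3, -94: 23, -92: 31, -90: 32, -88: 25}
```

```bash
cat > plan.py <<'E'
from h import *
def frame(x,y,z): return np.stack([x,y,z],1)
yw=.282; th=.702
EX=np.array([np.cos(yw),np.sin(yw),0]);EY=np.array([-np.sin(yw),np.cos(yw),0])
UP=-np.sin(th)*EX+np.array([0,0,np.cos(th)]); NR=np.cos(th)*EX+np.array([0,0,np.sin(th)])
RG=frame(np.cross(NR,-UP),NR,-UP)
def grasp(a,b=-.292,off=.4926): return EY*a+UP*b+NR*off
sy=-.04
SX=np.array([np.cos(sy),np.sin(sy),0]);SY=np.array([-np.sin(sy),np.cos(sy),0]);Z=np.array([0,0,1.])
RS=frame(np.cross(SY,-Z),SY,-Z)
def rows(p0,R0,p1,R1,n):
    rv=R.from_matrix(R0.T@R1).as_rotvec()/n
    out=[];p,Q=p0.copy(),R0.copy()
    for i in range(n):
        t=p0+(p1-p0)*(i+1)/n
        s=Q.T@(t-p)*1000; s=s.round(1); r=rv.round(4)
        out.append(np.r_[s,r]); p=p+Q@s/1000; Q=Q@R.from_rotvec(r).as_matrix()
    print(n,"rows; end err mm",((p-p1)*1000).round(1))
    for o in out: print(", ".join(f"{x:g}" for x in o)+",")
def cur():
    o=bot.get_obs(); return np.array(o["eef_pos"]),R.from_quat(o["tool_rot"]).as_matrix(),o
E
python3 - <<'E'
from plan import *
p,Q,o=cur(); g=grasp(.0865); print(g, UP, RG.round(3).tolist())
rows(p,Q,g+UP*.09,RG,10)
E
```

```text
[0.51830815 0.24022192 0.09513727] [-0.62023963 -0.17969642  0.76355222] [[-0.278, 0.733, 0.62], [0.961, 0.212, 0.18], [0.0, 0.646, -0.764]]
10 rows; end err mm [-0.  0.  0.]
-34.6, -12, 4, -0.0652, -0.0318, 0.0869,
-35.4, -9.3, 4.5, -0.0652, -0.0318, 0.0869,
-35.9, -6.4, 5, -0.0652, -0.0318, 0.0869,
-36.2, -3.7, 5.9, -0.0652, -0.0318, 0.0869,
-36.2, -0.9, 6.9, -0.0652, -0.0318, 0.0869,
-35.9, 1.7, 8.1, -0.0652, -0.0318, 0.0869,
-35.4, 4.2, 9.4, -0.0652, -0.0318, 0.0869,
-34.6, 6.6, 10.8, -0.0652, -0.0318, 0.0869,
-33.6, 8.9, 12.5, -0.0652, -0.0318, 0.0869,
-32.2, 10.8, 14.1, -0.0652, -0.0318, 0.0869,
```

Call:
play_rows --plan '[-34.6,-12,4,-0.0652,-0.0318,0.0869,-35.4,-9.3,4.5,-0.0652,-0.0318,0.0869,-35.9,-6.4,5,-0.0652,-0.0318,0.0869,-36.2,-3.7,5.9,-0.0652,-0.0318,0.0869,-36.2,-0.9,6.9,-0.0652,-0.0318,0.0869,-35.9,1.7,8.1,-0.0652,-0.0318,0.0869,-35.4,4.2,9.4,-0.0652,-0.0318,0.0869,-34.6,6.6,10.8,-0.0652,-0.0318,0.0869,-33.6,8.9,12.5,-0.0652,-0.0318,0.0869,-32.2,10.8,14.1,-0.0652,-0.0318,0.0869,0,0,0,0,0,0,0,0,0,0,0,0]' --hand 45

```text
clock: 2.4
eef_pos: [0.4624, 0.2244, 0.1642]
tool_rot: [0.564, 0.751, 0.275, 0.206]
ft_force: [-0.0, -0.5, -0.4]
grip_width: 0.0385
```

```bash
cat > look.py <<'E'
from plan import *
import sys
def look(k,boxes={"side":(120,330,200,450),"top":(150,300,180,460)}):
    ims=[]
    for n,(r0,r1,c0,c1) in boxes.items():
        c=bot.camera(n); np.savez(f"{n}{k}.npz",**c)
        im=c["frame"][r0:r1,c0:c1]; s=min(780/im.shape[1],590/im.shape[0])
        cv2.imwrite(f"pics/{n}{k}.png",cv2.resize(im,None,fx=s,fy=s,interpolation=cv2.INTER_CUBIC))
if __name__=="__main__": look(sys.argv[1])
E
python3 look.py 1; python3 - <<'E'
from plan import *
p,Q,o=cur(); g=grasp(.0865); print(o["joint_pos"].round(3),o["clock"],o["grip_width"],o["ft_force"])
print(((p-g-UP*.09)*1000).round(2), R.from_matrix(RG.T@Q).as_rotvec().round(4))
rows(p,Q,g,RG,6)
E
```

```text
[ 0.57  -0.148 -0.805  0.232 -0.183  1.792] 2.5 0.038355149094059286 [ 0.1203922  -0.63303523 -0.12596358]
[0.21 1.07 0.98] [-0.0005  0.0016 -0.0013]
6 rows; end err mm [-0.  0.  0.]
-0.2, -0.2, 15.1, 0.0001, -0.0003, 0.0002,
-0.2, -0.2, 15, 0.0001, -0.0003, 0.0002,
-0.1, -0.1, 15.1, 0.0001, -0.0003, 0.0002,
-0.2, -0.2, 15.1, 0.0001, -0.0003, 0.0002,
-0.2, -0.2, 15.1, 0.0001, -0.0003, 0.0002,
-0.1, -0.1, 15, 0.0001, -0.0003, 0.0002,
```

View pics/side1.png

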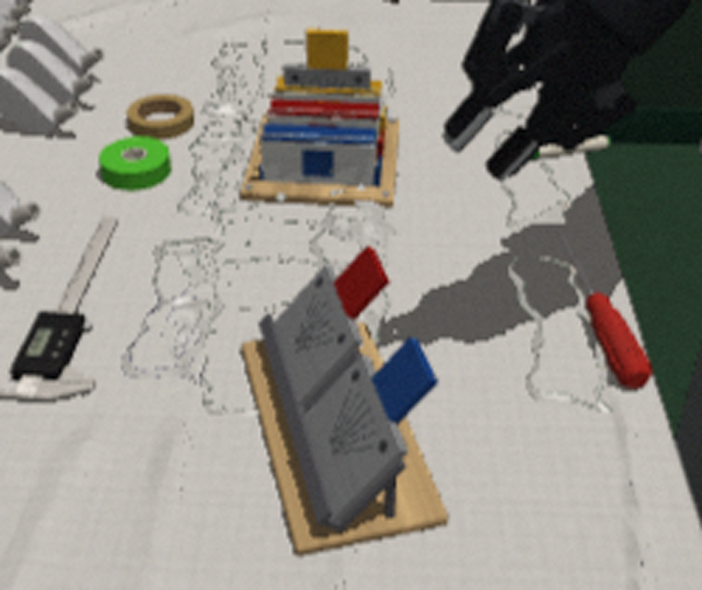

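View pics/top1.png

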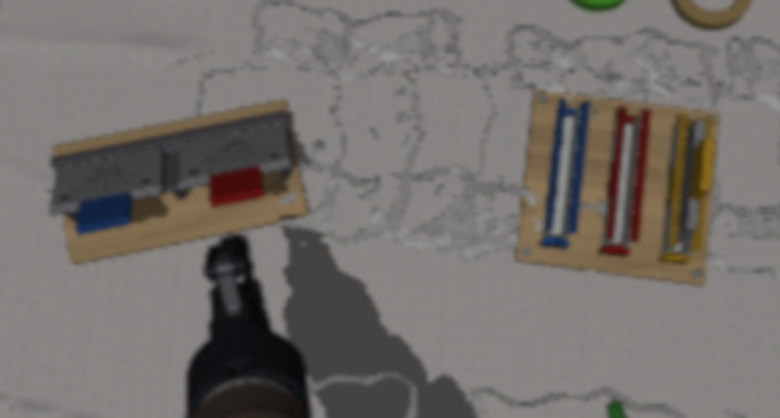

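Call:
play_rows --plan '[-0.2,-0.2,15,0,0,0,-0.2,-0.2,15,0,0,0,-0.2,-0.2,15,0,0,0,-0.2,-0.2,15,0,0,0,-0.1,-0.1,15,0,0,0,-0.1,-0.1,15,0,0,0,0,0,0,0,0,0]'

```text
clock: 3.38
eef_pos: [0.5178, 0.24, 0.094]
tool_rot: [0.564, 0.751, 0.274, 0.206]
ft_force: [0.4, -0.0, -0.5]
grip_width: 0.0387
```

```bash
python3 look.py 2; python3 - <<'E'
from plan import *
p,Q,o=cur(); g=grasp(.0865); print(o["joint_pos"].round(3),o["clock"],o["grip_width"],o["ft_force"])
print("tool-frame err",(RG.T@(p-g)*1000).round(2), R.from_matrix(RG.T@Q).as_rotvec().round(4))
E
```

```text
[ 0.522  0.105 -0.811 -0.032 -0.153  1.755] 3.475 0.038330502519196195 [-0.18299392  0.13954769 -0.89796795]
tool-frame err [-0.26 -0.82 -0.21] [ 0.0005  0.001  -0.0012]
```

View pics/side2.png

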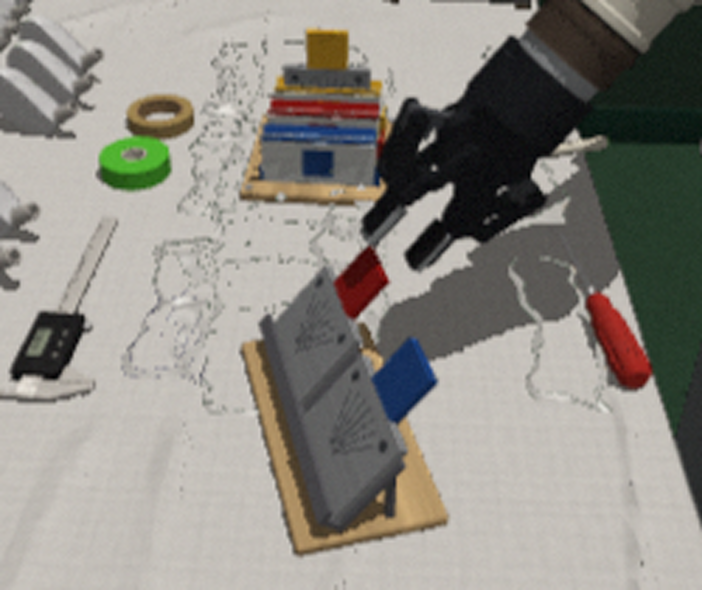

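View pics/top2.png

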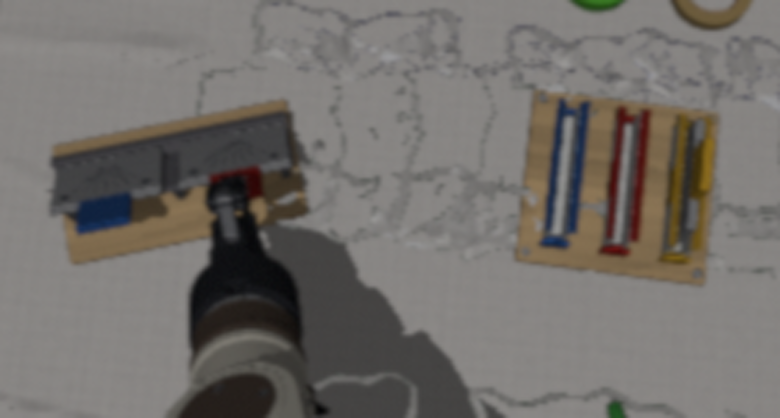

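```bash
python3 - <<'E'
from fit import *
from plan import *
p,Q,o=cur()
for n in["side","top"]:
    c=load(n,"2"); P=(pts(c,c["range_z"]>0)-p)@Q*1000
    V=c["frame"].max(2)[c["range_z"]>0]
    red=colmask(c,"red",0)[c["range_z"]>0]
    k=(abs(P[:,0])<40)&(abs(P[:,1])<45)&(P[:,2]>-60)&(P[:,2]<15)
    T=P[k&red]; print(n,"red tab",len(T),np.percentile(T,[2,50,98],0).round(1).tolist())
    G=P[k&~red&(V<90)]
    for y0 in (-45,-30,-20,-10,0,10,20,30):
        g=G[(G[:,1]>=y0)&(G[:,1]<y0+(15 if y0==-45 else 10))]
        if len(g)>5: print("  y",y0,len(g),"x",np.percentile(g[:,0],[5,50,95]).round(1),"z",np.percentile(g[:,2],[5,50,95,99]).round(1))
E
```

```text
side red tab 214 [[-16.0, -0.6, -17.0], [6.4, 4.1, -2.4], [22.6, 5.8, 14.0]]
  y -30 46 x [-8.4  9.9 12. ] z [-58.5 -45.8 -32.9 -30.9]
  y -20 83 x [-8.7  1.2 11.3] z [-58.  -45.  -31.5 -30.3]
  y 20 51 x [ 0.7  7.6 12.8] z [-59.6 -45.6 -32.7 -30.6]
  y 30 58 x [-4.8  2.7  8.4] z [-58.3 -48.4 -36.  -34.4]
top red tab 13 [[-19.9, -1.0, -16.7], [-13.4, 3.4, 12.0], [13.5, 5.8, 14.7]]
  y -10 7 x [-20.8 -15.9 -11.6] z [-20.3 -14.8   3.4   9.6]
  y 0 41 x [-21.2 -15.2 -10.1] z [-18.   -7.8  12.7  13.2]
  y 20 6 x [-12.  -11.4   6.6] z [-52.9 -36.5 -30.6 -29.9]
  y 30 7 x [-6.5 -2.5  3.2] z [-45.6 -42.9 -36.8 -36.4]
```

```bash
python3 - <<'E'
from fit import *
from plan import *
p,Q,o=cur()
for n in["side","top"]:
    c=load(n,"2"); P=(pts(c,c["range_z"]>0)-p)@Q*1000
    red=colmask(c,"red",0)[c["range_z"]>0]
    k=(abs(P[:,0])<14)&(abs(P[:,1])>9)&(abs(P[:,1])<40)&(P[:,2]>-80)&(P[:,2]<40)&~red
    G=P[k]
    for s in (-1,1):
        g=G[np.sign(G[:,1])==s]; h,e=np.histogram(g[:,2],np.arange(-60,41,5)); print(n,s,dict(zip(e[:-1].tolist(),h.tolist())))
        t=g[(g[:,2]>-35)&(g[:,2]<12)]
        if len(t): print(np.percentile(t,[5,50,95],0).round(1).tolist())
E
python3 - <<'E'
import cv2
im=cv2.imread("pics/side2.png")
E
```

```text
side -1 {-60: 25, -55: 26, -50: 22, -45: 27, -40: 25, -35: 21, -30: 8, -25: 0, -20: 0, -15: 0, -10: 0, -5: 0, 0: 0, 5: 0, 10: 0, 15: 0, 20: 0, 25: 0, 30: 0, 35: 0}
[[-8.9, -25.6, -34.6], [5.0, -19.5, -31.5], [11.1, -17.7, -27.9]]
side 1 {-60: 28, -55: 28, -50: 25, -45: 26, -40: 25, -35: 14, -30: 8, -25: 0, -20: 0, -15: 0, -10: 0, -5: 0, 0: 0, 5: 0, 10: 0, 15: 0, 20: 0, 25: 0, 30: 0, 35: 0}
[[-7.0, 19.4, -34.7], [6.6, 25.2, -31.1], [12.2, 30.2, -27.8]]
top -1 {-60: 0, -55: 0, -50: 0, -45: 0, -40: 0, -35: 0, -30: 0, -25: 0, -20: 0, -15: 0, -10: 0, -5: 0, 0: 0, 5: 0, 10: 0, 15: 0, 20: 0, 25: 0, 30: 0, 35: 0}
top 1 {-60: 0, -55: 1, -50: 4, -45: 3, -40: 4, -35: 1, -30: 1, -25: 0, -20: 0, -15: 0, -10: 0, -5: 0, 0: 0, 5: 0, 10: 0, 15: 0, 20: 0, 25: 0, 30: 0, 35: 0}
[[4.6, 25.9, -33.0], [5.9, 27.6, -31.5], [7.2, 29.2, -29.9]]
```

```bash
python3 - <<'E'
from fit import *
from plan import *
print("nose",bot.nose_length,[a for a in dir(bot) if a[0]!="_"])
p,Q,o=cur(); g=grasp(.0865)
for k_,pp in (("1",g+UP*.09+np.array([.2,1,1])*1e-3),("2",p)):
    c=load("side",k_); P=(pts(c,c["range_z"]>0)-pp)@Q*1000
    k=(abs(P[:,0])<20)&(abs(P[:,1])>9)&(abs(P[:,1])<40)&(P[:,2]>-80)&(P[:,2]<20)
    G=P[k]; print(k_,np.percentile(G,[1,50,99,100],0).round(1).tolist())
# initial view, gripper open vertical
p0=np.array([.1859,.4642,.2041])
c=load("side","0"); P=pts(c,c["range_z"]>0); 
d=P-p0; k=(np.hypot(d[:,0],d[:,1])<.09)&(P[:,2]>.1); print(k.sum(), np.percentile(P[k][:,2],[0,1,5]).round(4) if k.sum() else "")
c=load("top","0"); P=pts(c,c["range_z"]>0); 
d=P-p0; k=(np.hypot(d[:,0],d[:,1])<.09)&(P[:,2]>.1); print(k.sum(), np.percentile(P[k][:,2],[0,1,5]).round(4) if k.sum() else "")
E
```

```text
nose 0.011 ['Unreachable', 'camera', 'get_obs', 'job_done', 'nose_length', 'outline_of']
1 [[-11.0, -38.1, -79.7], [6.5, -18.5, -55.6], [12.9, 35.7, -28.8], [14.6, 39.6, -27.7]]
2 [[-10.3, -38.0, -79.6], [7.2, -18.3, -55.6], [13.8, 35.1, -28.5], [14.5, 38.6, -27.1]]
8271 [0.2423 0.2473 0.2599]
4277 [0.244  0.2602 0.2984]
```

```bash
python3 - <<'E'
from fit import *
from plan import *
# project expected TCP & tips into side2
p,Q,o=cur(); c=load("side","2"); T=np.linalg.inv(c["cam_to_world"])
im=cv2.resize(c["frame"][150:260,280:440],None,fx=5,fy=5,interpolation=cv2.INTER_CUBIC)
for t,col in (([0,0,0],(0,255,0)),([0,20,11],(255,0,255)),([0,-20,11],(255,255,0)),([0,0,-30],(0,255,255))):
    w=p+Q@np.array(t)/1000; q=c["K"]@(T[:3,:3]@w+T[:3,3]); u,v=q[:2]/q[2]; print(t,u.round(1),v.round(1))
    cv2.circle(im,(int((u-280)*5),int((v-150)*5)),6,col,2)
cv2.imwrite("pics/s2z.png",im)
E
```

```text
[0, 0, 0] 329.0 219.0
[0, 20, 11] 318.5 218.9
[0, -20, 11] 332.6 226.4
[0, 0, -30] 338.4 208.7
```

View pics/s2z.png

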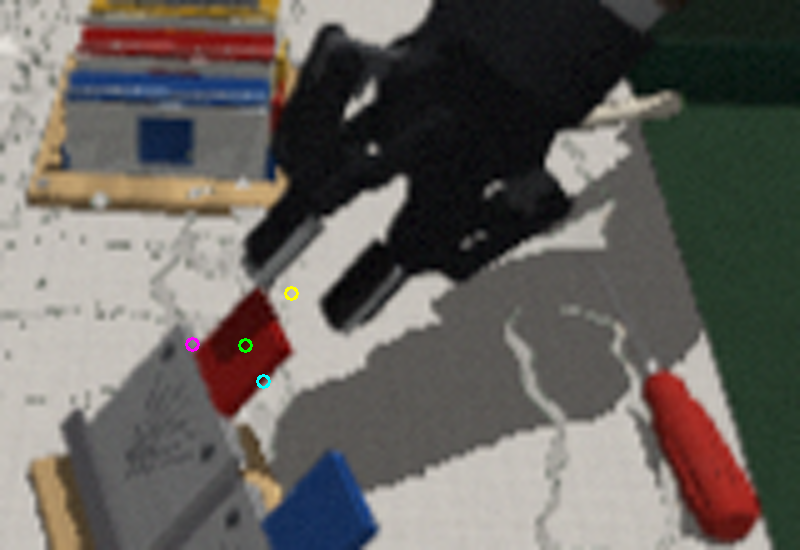

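The pictures show the fingertips about 36 mm short of where the reported TCP puts them: the tips stop at the tab's top edge, where they should be at its root. The first view, with the tool vertical, shows the same offset. I'll trust the cameras and go 35 mm further in.

Call:
play_rows --plan '[0,0.4,9,0,0,0,0,0.4,9,0,0,0,0,0,9,0,0,0,0,0,8,0,0,0,0,0,0,0,0,0,0,0,0,0,0,0]'

```text
clock: 4.22
eef_pos: [0.5399, 0.2454, 0.068]
tool_rot: [0.564, 0.751, 0.275, 0.206]
ft_force: [0.2, -0.9, -0.1]
grip_width: 0.0387
```

```bash
python3 look.py 3; python3 - <<'E'
from fit import *
from plan import *
p,Q,o=cur(); c=load("side","3"); print(p,o["clock"],o["ft_force"],o["grip_width"])
im=cv2.resize(c["frame"][150:260,280:440],None,fx=5,fy=5,interpolation=cv2.INTER_CUBIC)
cv2.imwrite("pics/s3z.png",im)
P=(pts(c,c["range_z"]>0)-p)@Q*1000; red=colmask(c,"red",0)[c["range_z"]>0]
k=(abs(P[:,0])<40)&(abs(P[:,1])<12)&(P[:,2]<0)&(P[:,2]>-60)&red; print(np.percentile(P[k],[2,50,98],0).round(1))
E
```

```text
[0.54004344 0.24550304 0.06841396] 4.325 [ 0.02443929 -0.32550265 -0.0555867 ] 0.038220914987451816
[[-12.6  -1.9 -52.1]
 [  9.8   3.4 -33.7]
 [ 23.6   5.1 -13.1]]
```

View pics/s3z.png

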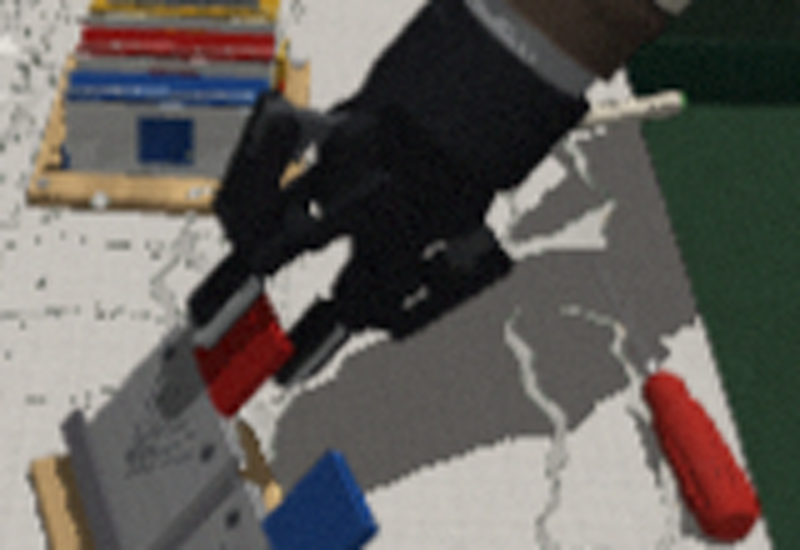

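Call:
play_rows --plan '[0,0,0,0,0,0,0,0,0,0,0,0,0,0,0,0,0,0,0,0,0,0,0,0,0,0,0,0,0,0,0,0,0,0,0,0]' --hand 0

```text
clock: 5.08
eef_pos: [0.5397, 0.2454, 0.0683]
tool_rot: [0.564, 0.751, 0.275, 0.206]
ft_force: [-5.2, -2.5, 5.3]
grip_width: 0.0068
```

Call:
play_rows --plan '[0,0,-5,0,0,0,0,0.5,-8,0,0,0,0,1,-12,0,0,0,0,3,-15,0,0,0,0,5,-15,0,0,0,0,5,-15,0,0,0,0,0,0,0,0,0]'

```text
clock: 5.95
eef_pos: [0.5074, 0.2363, 0.1329]
tool_rot: [0.564, 0.751, 0.276, 0.207]
ft_force: [0.3, 0.1, -1.7]
grip_width: 0.0068
```

```bash
python3 look.py 4; python3 - <<'E'
from fit import *
from plan import *
p,Q,o=cur(); c=load("side","4"); print(p,o["clock"],o["ft_force"],o["ft_torque"],o["grip_width"],o["joint_pos"])
E
```

```text
[0.50698817 0.23592072 0.13112742] 6.05 [-0.27742497 -0.19464503 -1.68598264] [-0.30175672  0.98691262 -0.00266245] 0.007010728046563091 [ 0.52863598  0.00753331 -0.7806521   0.09594357 -0.15785453  1.76039031]
```

View pics/side4.png

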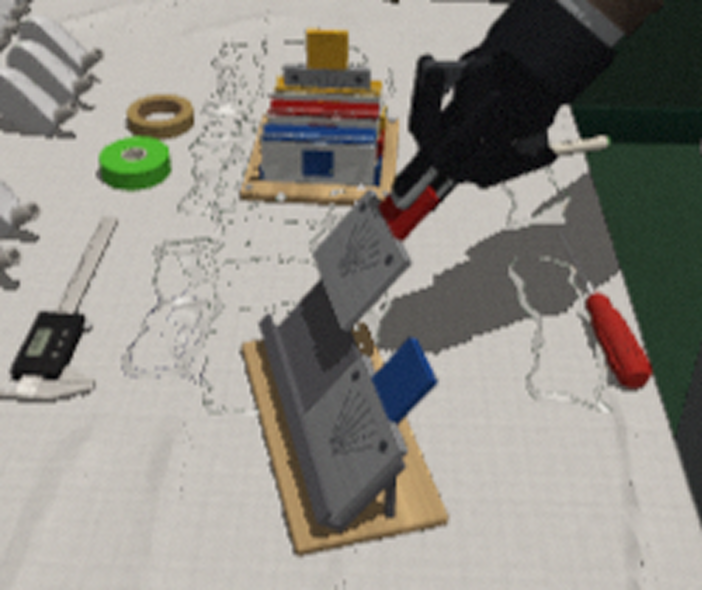

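```bash
python3 - <<'E'
from fit import *
from plan import *
for n in["side","top"]:
  c=load(n)
  for col,y,ws in [("blue",-.02,(-.009,.011)),("red",-.07,(-.059,-.039)),("yellow",-.12,(-.111,-.0905))]:
    P=inbox(pts(c,colmask(c,col,0)),[.45,y-.025,.060],[.65,y+.025,.075])
    for w in ws:
        L=P[abs(P@SY-w)<.005]
        if len(L)<8: continue
        a=np.polyfit(L@SX-.563,L@SY,1); print(n,col,w,len(L),"slope",a[0].round(4),"w0",a[1].round(4),"z",np.median(L[:,2]).round(4))
p,Q,o=cur()
for n in["side","top"]:
    c=load(n,"4"); P=(pts(c,c["range_z"]>0)-p)@Q*1000
    k=(abs(P[:,0])<60)&(abs(P[:,1])<12)&(P[:,2]>-15)&(P[:,2]<65); B=P[k]
    if len(B)<50: print(n,len(B)); continue
    m=np.median(B,0); B=B[abs(B[:,1]-m[1])<5]
    V=np.linalg.svd(B-B.mean(0),full_matrices=False)[2][2]; V*=np.sign(V[1])
    F=P[(abs(P[:,0])<60)&(abs(P[:,1])<12)&(P[:,2]>-15)&(P[:,2]<90)]
    print(n,len(B),"mean",B.mean(0).round(1),"nrm tool",V.round(3))
    print(np.histogram(F[:,2],np.arange(-15,91,5))[0], np.percentile(F[:,0],[1,99]).round(1))
    g=B[(B[:,2]>-5)]; rect=cv2.minAreaRect(g[:,[0,2]].astype(np.float32)); print(rect)
E
```

```text
side blue -0.009 85 slope -0.0132 w0 -0.0081 z 0.0628
side blue 0.011 29 slope -0.0064 w0 0.0138 z 0.0647
side red -0.059 86 slope -0.0003 w0 -0.0581 z 0.0626
side red -0.039 28 slope -0.0144 w0 -0.0367 z 0.0639
side yellow -0.0905 32 slope 0.0259 w0 -0.09 z 0.0639
top blue -0.009 36 slope -0.0198 w0 -0.0085 z 0.0616
top blue 0.011 31 slope -0.0254 w0 0.0111 z 0.0654
top red -0.059 83 slope -0.016 w0 -0.059 z 0.0627
top red -0.039 60 slope -0.0203 w0 -0.0384 z 0.0644
top yellow -0.111 56 slope -0.0173 w0 -0.1108 z 0.0637
top yellow -0.0905 93 slope -0.0192 w0 -0.0895 z 0.0632
side 939 mean [ 7.6  5.4 20.4] nrm tool [ 0.009  1.    -0.003]
[76 72 72 68 66 71 65 70 66 68 68 66 64 70 21  0  0  0  0  0  0] [-41.   47.7]
((2.5384140014648438, 26.193317413330078), (62.059818267822266, 91.89038848876953), 89.97384643554688)
top 662 mean [-0.3  4.1 19.1] nrm tool [-0.002  1.    -0.008]
[81 45 46 47 50 46 46 51 40 39 52 43 39 39 16  0  0  0  0  0  0] [-44.1  44.1]
((-0.10300064086914062, 27.009315490722656), (63.81380844116211, 89.08153533935547), 89.97630310058594)
```

```bash
cat >> plan.py <<'E'
C0=lambda w: SX*.563+SY*w
CR,CB=C0(-.0482),C0(.002)
s2=-.053
SX2=np.array([np.cos(s2),np.sin(s2),0]);SY2=np.array([-np.sin(s2),np.cos(s2),0])
RS=frame(np.cross(SY2,-Z),SY2,-Z)
def over(C,footz,plate=(1.5,.5,57)):   # reported TCP for foot-mid at C, height footz
    f=C.copy(); f[2]=footz; return f-RS@np.array(plate)/1000
E
python3 - <<'E'
from plan import *
p,Q,o=cur(); t=over(CR,.115); print(CR,CB,t)
print(R.from_matrix(Q.T@RS).as_rotvec())
rows(p,Q,t,RS,12)
E
```

```text
[ 0.56062217 -0.07067544  0.        ] [ 0.56262964 -0.02051559  0.        ] [ 0.56209358 -0.0712542   0.172     ]
[ 0.60880171  0.43234999 -1.18152835]
12 rows; end err mm [-0. -0. -0.]
-25.9, 0.1, -4.4, 0.0507, 0.036, -0.0985,
-25.5, -2.6, -5.2, 0.0507, 0.036, -0.0985,
-25, -5.5, -5.9, 0.0507, 0.036, -0.0985,
-24.1, -8.1, -6.5, 0.0507, 0.036, -0.0985,
-22.9, -10.9, -6.8, 0.0507, 0.036, -0.0985,
-21.4, -13.3, -7, 0.0507, 0.036, -0.0985,
-19.8, -15.8, -7.1, 0.0507, 0.036, -0.0985,
-17.8, -17.9, -6.8, 0.0507, 0.036, -0.0985,
-15.8, -20, -6.5, 0.0507, 0.036, -0.0985,
-13.4, -21.7, -5.9, 0.0507, 0.036, -0.0985,
-11.1, -23.2, -5.3, 0.0507, 0.036, -0.0985,
-8.5, -24.4, -4.4, 0.0507, 0.036, -0.0985,
```

Call:
play_rows --plan '[0,16,-19,0,0,0,-25.9,0.1,-4.4,0.0507,0.036,-0.0985,-25.5,-2.6,-5.2,0.0507,0.036,-0.0985,-25,-5.5,-5.9,0.0507,0.036,-0.0985,-24.1,-8.1,-6.5,0.0507,0.036,-0.0985,-22.9,-10.9,-6.8,0.0507,0.036,-0.0985,-21.4,-13.3,-7,0.0507,0.036,-0.0985,-19.8,-15.8,-7.1,0.0507,0.036,-0.0985,-17.8,-17.9,-6.8,0.0507,0.036,-0.0985,-15.8,-20,-6.5,0.0507,0.036,-0.0985,-13.4,-21.7,-5.9,0.0507,0.036,-0.0985,-11.1,-23.2,-5.3,0.0507,0.036,-0.0985,-8.5,-24.4,-4.4,0.0507,0.036,-0.0985,0,0,0,0,0,0,0,0,0,0,0,0]'

```text
clock: 7.92
eef_pos: [0.5619, -0.0707, 0.1956]
tool_rot: [0.027, 1.0, 0.0, -0.0]
ft_force: [0.6, -0.4, -2.2]
grip_width: 0.0069
```

```bash
cat > slotlook.py <<'E'
from look import *
from fit import *
B={"side":(90,230,230,420),"top":(150,290,340,460)}
def chk(k,col,C):
    look(k,B); p,Q,o=cur()
    print(o["clock"],"p",p.round(4),"grip",o["grip_width"],"F",o["ft_force"].round(2),"j",o["joint_pos"].round(2), "R err",R.from_matrix(RS.T@Q).as_rotvec().round(4))
    for n in["side","top"]:
        c=load(n,k); W=pts(c,c["range_z"]>0); P=(W-p)@Q*1000
        k2=(abs(P[:,0])<60)&(abs(P[:,1])<14)&(P[:,2]>-10)&(P[:,2]<75)&(W[:,2]>.07); F=P[k2]
        if len(F)>30:
            print(n,"plate in tool pct1/50/99",np.percentile(F,[1,50,99],0).round(1).tolist())
            b=W[k2]; lo=b[:,2].min(); 
            print("   world x rng",np.percentile(b@SX2,[1,99]).round(4),"w",np.percentile(b@SY2,[5,50,95]).round(4),"minz",np.percentile(b[:,2],[0,2]).round(4),"target x,w",(C@SX2).round(4),(C@SY2).round(4))
        L=inbox(pts(c,colmask(c,col,0)),[.49,C[1]-.025,.058],[.63,C[1]+.025,.072])
        w=L@SY2; h,e=np.histogram(w*1000,bins=np.arange(-150,30,2)); kk=h>0
        print("   lips",dict(zip(e[:-1][kk].tolist(),h[kk].tolist())))
E
python3 - <<'E'
from slotlook import *
chk("5","red",CR)
E
```

```text
8.025 p [ 0.5617 -0.0706  0.1963] grip 0.006896788274853319 F [-0.03 -0.65 -2.73] j [-0.13  0.38  0.17  1.37  0.   -0.07] R err [-0.0005  0.0002 -0.    ]
side plate in tool pct1/50/99 [[-43.3, 0.0, -9.1], [2.1, 4.1, 23.2], [44.4, 7.8, 57.7]]
   world x rng [0.5203 0.608 ] w [-0.0393 -0.0366 -0.0341] minz [0.1376 0.1394] target x,w 0.5636 -0.0409
   lips {-56: 2, -54: 20, -52: 39, -50: 34, -48: 11, -46: 9, -44: 1, -32: 10, -30: 18, -28: 9, -26: 1}
top plate in tool pct1/50/99 [[-16.7, -4.4, -9.9], [26.0, 2.7, 23.2], [46.9, 3.3, 56.4]]
   world x rng [0.5178 0.5813] w [-0.0438 -0.0381 -0.0375] minz [0.1385 0.1413] target x,w 0.5636 -0.0409
   lips {-54: 4, -52: 1, -34: 22, -32: 21, -30: 8}
```

View pics/side5.png

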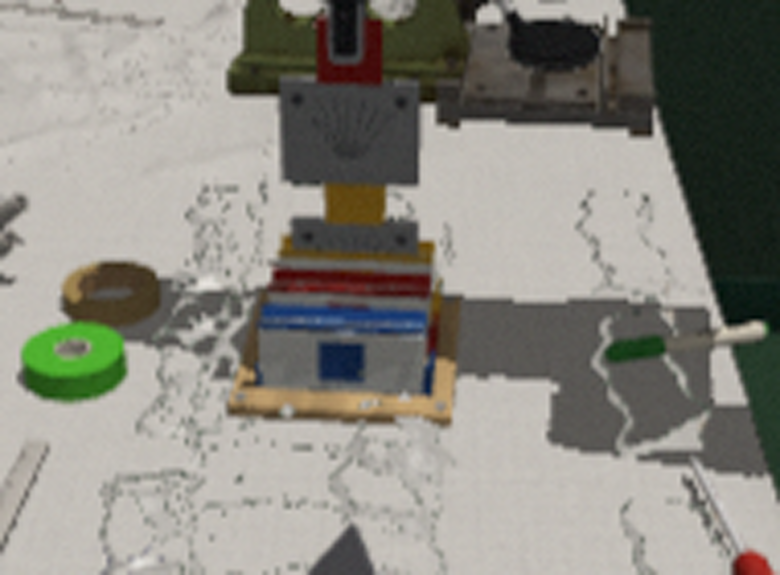

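View pics/top5.png

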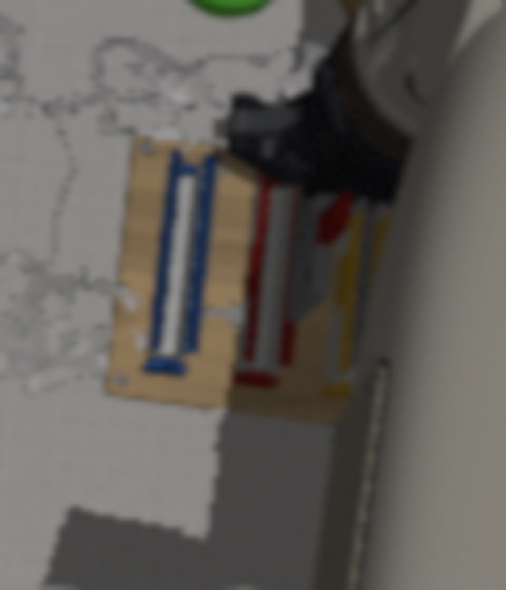

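Call:
play_rows --plan '[0,0,15,0,0,0,0,0,15,0,0,0,0,0,15,0,0,0,0,0,10,0,0,0,0,0,10,0,0,0,0,0,8,0,0,0,0,0,6,0,0,0,0,0,6,0,0,0,0,0,0,0,0,0]'

```text
clock: 9.15
eef_pos: [0.562, -0.0712, 0.1113]
tool_rot: [0.026, 1.0, -0.0, -0.0]
ft_force: [0.4, 0.7, -1.1]
grip_width: 0.0069
```

```bash
python3 - <<'E'
from slotlook import *
chk("6","red",CR)
E
```

```text
9.25 p [ 0.5625 -0.0712  0.112 ] grip 0.006508551192550116 F [-0.65 -0.51 -3.1 ] j [-0.13  0.43  0.02  1.17 -0.   -0.07] R err [ 0.0001 -0.0008 -0.0003]
side plate in tool pct1/50/99 [[-42.2, -0.1, -9.4], [2.3, 4.4, 15.3], [46.2, 8.2, 41.5]]
   world x rng [0.5193 0.6078] w [-0.0398 -0.0369 -0.0343] minz [0.07   0.0711] target x,w 0.5636 -0.0409
   lips {-56: 1, -54: 6, -52: 3, -50: 4, -48: 3, -40: 2, -38: 2, -32: 12, -30: 16, -28: 10}
top plate in tool pct1/50/99 [[-7.0, -3.2, -9.6], [26.8, 2.5, 16.2], [46.9, 3.4, 41.3]]
   world x rng [0.5186 0.5725] w [-0.0435 -0.0387 -0.0381] minz [0.0706 0.0714] target x,w 0.5636 -0.0409
   lips {-56: 1, -54: 3, -52: 1, -36: 1, -34: 9, -32: 4, -30: 3}
```

View pics/side6.png

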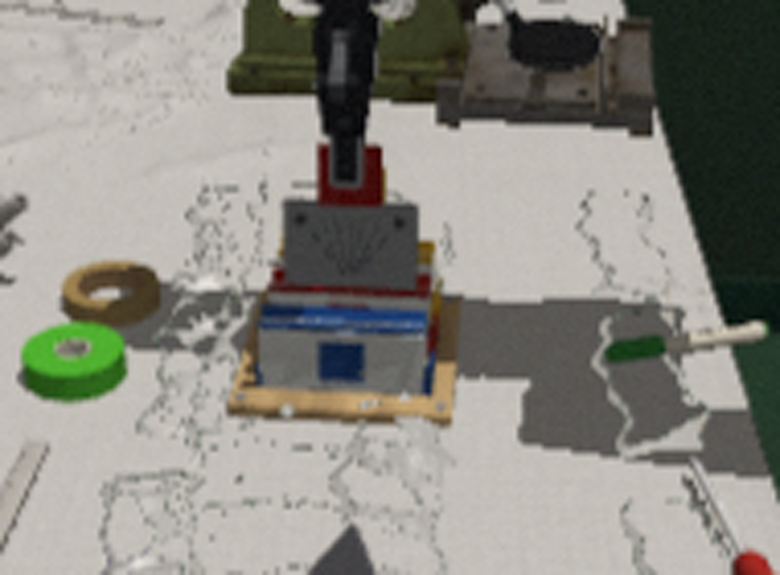

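Call:
play_rows --plan '[0,0,5,0,0,0,0,0,5,0,0,0,0,0,5,0,0,0,0,0,5,0,0,0,0,0,5,0,0,0,0,0,5,0,0,0,0,0,3,0,0,0,0,0,0,0,0,0]'

```text
clock: 10.25
eef_pos: [0.5622, -0.0712, 0.0785]
tool_rot: [0.026, 1.0, -0.0, -0.0]
ft_force: [0.2, 0.9, -3.2]
grip_width: 0.0068
```

Call:
play_rows --plan '[0,0,1.5,0,0,0,0,0,1,0,0,0,0,0,1,0,0,0,0,0,0,0,0,0]'

```text
clock: 10.75
eef_pos: [0.5623, -0.0711, 0.0752]
tool_rot: [0.026, 1.0, -0.0, 0.0]
ft_force: [0.0, -0.2, -2.4]
grip_width: 0.0068
```

Call:
play_rows --plan '[0,0,1,0,0,0,0,0,1,0,0,0,0,0,0,0,0,0]'

```text
clock: 11.12
eef_pos: [0.5623, -0.0712, 0.0732]
tool_rot: [0.026, 1.0, -0.0, 0.0]
ft_force: [0.4, -0.1, -2.0]
grip_width: 0.007
```

Call:
play_rows --plan '[0,0,0.8,0,0,0,0,0,0,0,0,0]'

```text
clock: 11.38
eef_pos: [0.5624, -0.0712, 0.0729]
tool_rot: [0.026, 1.0, -0.0, 0.0]
ft_force: [-0.8, 0.1, 2.2]
grip_width: 0.0067
```

Call:
play_rows --plan '[0,0,0.8,0,0,0,0,0,0,0,0,0]'

```text
clock: 11.62
eef_pos: [0.5625, -0.0712, 0.0729]
tool_rot: [0.026, 1.0, -0.0, 0.001]
ft_force: [-3.2, -0.5, 6.4]
grip_width: 0.0071
```

Call:
play_rows --plan '[0,0,0,0,0,0,0,0,0,0,0,0,0,0,0,0,0,0,0,0,0,0,0,0]' --hand 28

```text
clock: 12.12
eef_pos: [0.5624, -0.0712, 0.0715]
tool_rot: [0.026, 1.0, -0.0, 0.0]
ft_force: [-0.8, -0.0, -0.4]
grip_width: 0.0239
```

Now retract straight up and look.

Call:
play_rows --plan '[0,0,-10,0,0,0,0,0,-20,0,0,0,0,0,-25,0,0,0,0,0,-25,0,0,0,0,0,-25,0,0,0,0,0,-25,0,0,0,0,0,0,0,0,0]'

```text
clock: 13.0
eef_pos: [0.5641, -0.0714, 0.2046]
tool_rot: [0.026, 1.0, -0.0, 0.003]
ft_force: [-0.1, -0.3, 0.0]
grip_width: 0.0246
```

```bash
python3 - <<'E'
from slotlook import *
look("7",{"side":(80,340,200,450),"top":(150,300,180,460)})
c=load("side","7")
for y in (-.07,-.12):
    P=pts(c,(c["range_z"]>0)); k=(abs(P@SX2-.5636)<.03)&(abs(P@SY2-(-.0409 if y>-.1 else -.0915))<.015)&(P[:,2]>.08); 
    print(y,k.sum(),"z max",np.percentile(P[k][:,2],[98,100]).round(4),"w",np.percentile(P[k]@SY2,[5,50,95]).round(4))
p,Q,o=cur(); g=grasp(.191)
tgt=g+UP*.0-RG[:,2]*(-.035)  # reported TCP at grasp
pre=tgt+UP*.09
print(o["clock"],tgt,pre); R1=R.from_matrix(Q.T@RG).as_rotvec(); print(R1)
rows(p,Q,pre,RG,12)
E
```

```text
-0.07 364 z max [0.4324 0.4603] w [-0.0525 -0.0375 -0.0286]
-0.12 140 z max [0.3292 0.3317] w [-0.0917 -0.0879 -0.0846]
13.1 [0.51093657 0.34688363 0.06841294] [0.455115   0.33071095 0.13713264]
[-0.60860689 -0.43230188  1.18241168]
12 rows; end err mm [ 0.  0. -0.]
10.7, 33, 5.4, -0.0507, -0.036, 0.0985,
14.1, 31.4, 6.5, -0.0507, -0.036, 0.0985,
17.3, 29.6, 7.5, -0.0507, -0.036, 0.0985,
20.4, 27.3, 8.3, -0.0507, -0.036, 0.0985,
23.3, 24.6, 8.8, -0.0507, -0.036, 0.0985,
25.9, 21.9, 9.1, -0.0507, -0.036, 0.0985,
28.2, 18.6, 9.2, -0.0507, -0.036, 0.0985,
30.3, 15.4, 9, -0.0507, -0.036, 0.0985,
31.9, 11.8, 8.5, -0.0507, -0.036, 0.0985,
33.1, 8.2, 7.9, -0.0507, -0.036, 0.0985,
34.1, 4.5, 7, -0.0507, -0.036, 0.0985,
34.6, 0.8, 5.9, -0.0507, -0.036, 0.0985,
```

View pics/side7.png

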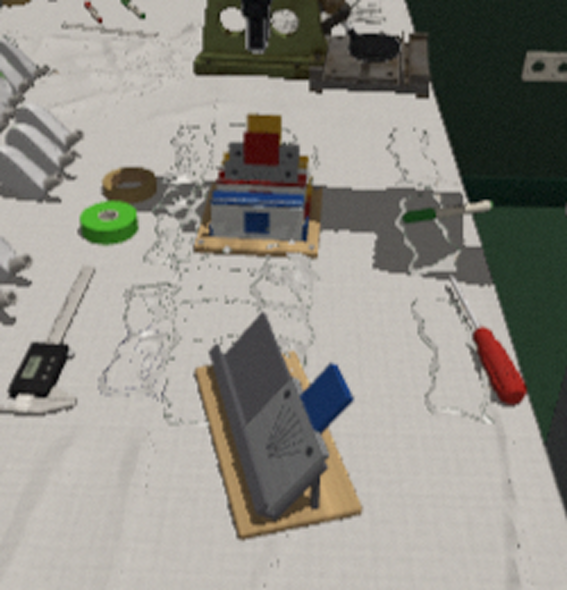

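Call:
play_rows --plan '[10.7,33,5.4,-0.0507,-0.036,0.0985,14.1,31.4,6.5,-0.0507,-0.036,0.0985,17.3,29.6,7.5,-0.0507,-0.036,0.0985,20.4,27.3,8.3,-0.0507,-0.036,0.0985,23.3,24.6,8.8,-0.0507,-0.036,0.0985,25.9,21.9,9.1,-0.0507,-0.036,0.0985,28.2,18.6,9.2,-0.0507,-0.036,0.0985,30.3,15.4,9,-0.0507,-0.036,0.0985,31.9,11.8,8.5,-0.0507,-0.036,0.0985,33.1,8.2,7.9,-0.0507,-0.036,0.0985,34.1,4.5,7,-0.0507,-0.036,0.0985,34.6,0.8,5.9,-0.0507,-0.036,0.0985,0,0,0,0,0,0,0,0,0,0,0,0]' --hand 45

```text
clock: 14.85
eef_pos: [0.4544, 0.33, 0.136]
tool_rot: [0.564, 0.752, 0.273, 0.206]
ft_force: [0.4, -0.5, -0.7]
grip_width: 0.0387
```

```bash
python3 - <<'E'
from slotlook import *
look("8",{"side":(80,340,200,450),"top":(150,300,180,460)})
p,Q,o=cur(); g=grasp(.191); tgt=g+RG[:,2]*.035
print(o["clock"],o["joint_pos"].round(2),"err tool",((p-tgt-UP*.09)@RG*1000).round(2),R.from_matrix(Q.T@RG).as_rotvec().round(4),o["ft_force"])
c=load("side","8"); im=cv2.resize(c["frame"][180:300,270:430],None,fx=5,fy=5,interpolation=cv2.INTER_CUBIC); cv2.imwrite("pics/s8z.png",im)
for n in["side","top"]:
    c=load(n,"8");P=(pts(c,c["range_z"]>0)-p)@Q*1000; b=colmask(c,"blue",0)[c["range_z"]>0]
    k=(abs(P[:,0])<50)&(abs(P[:,1])<15)&(P[:,2]>0)&(P[:,2]<120)&b; print(n,"tab",k.sum(),np.percentile(P[k],[2,50,98],0).round(1).tolist())
    k=(abs(P[:,0])<20)&(abs(P[:,1])>9)&(abs(P[:,1])<40)&(P[:,2]>-80)&(P[:,2]<0); print("fingers",k.sum(),np.percentile(P[k],[1,50,99],0).round(1).tolist())
rows(p,Q,tgt,RG,8)
E
```

```text
14.95 [ 0.82  0.04 -0.72  0.19 -0.34  2.  ] err tool [-1.24  0.06  0.12] [-0.001   0.001  -0.0003] [ 0.45160268 -0.537326    0.15625617]
side tab 374 [[-15.3, -1.9, 37.5], [6.2, 3.0, 55.6], [23.6, 4.4, 75.9]]
fingers 723 [[-10.2, -34.3, -79.7], [7.6, -19.6, -55.1], [14.1, 34.1, -28.9]]
top tab 184 [[-16.9, -1.6, 34.1], [1.7, 2.6, 50.6], [20.3, 4.3, 72.9]]
fingers 103 [[-14.1, -27.2, -79.7], [-10.3, 20.9, -48.4], [5.5, 33.4, -30.0]]
8 rows; end err mm [ 0.  0. -0.]
0.2, 0, 11.2, -0.0001, 0.0001, -0,
0.1, 0, 11.3, -0.0001, 0.0001, -0,
0.2, 0, 11.2, -0.0001, 0.0001, -0,
0.2, 0, 11.2, -0.0001, 0.0001, -0,
0.1, 0, 11.3, -0.0001, 0.0001, -0,
0.2, 0, 11.2, -0.0001, 0.0001, -0,
0.1, 0, 11.2, -0.0001, 0.0001, -0,
0.2, -0, 11.3, -0.0001, 0.0001, -0,
```

View pics/s8z.png

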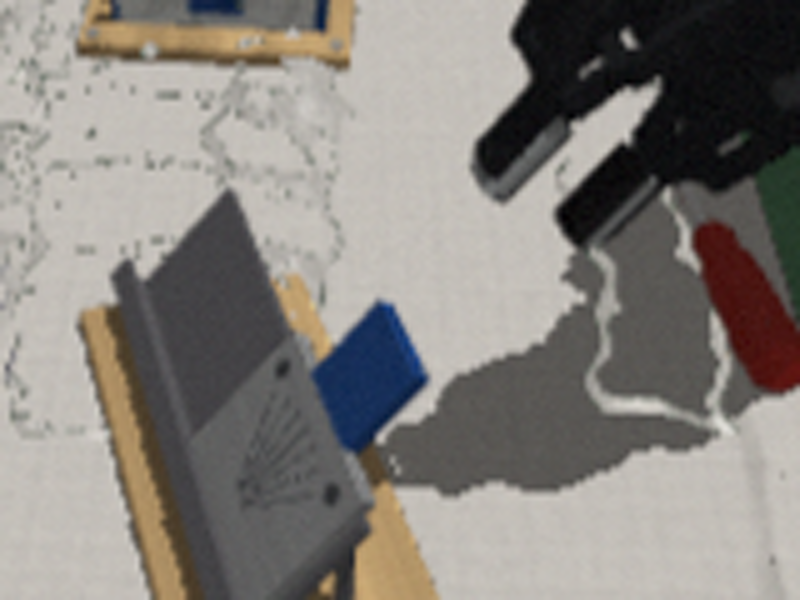

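Call:
play_rows --plan '[0.2,0,11.2,0,0,0,0.2,0,11.2,0,0,0,0.2,-0.2,11.2,0,0,0,0.2,-0.2,11.2,0,0,0,0.2,-0.2,11.2,0,0,0,0.2,0,11.2,0,0,0,0.2,0,11.2,0,0,0,0.2,0,11.2,0,0,0,0,0,0,0,0,0,0,0,0,0,0,0]'

```text
clock: 16.2
eef_pos: [0.5098, 0.3482, 0.0684]
tool_rot: [0.564, 0.751, 0.275, 0.206]
ft_force: [-0.1, 0.7, 1.4]
grip_width: 0.038
```

Call:
play_rows --plan '[0,0,0,0,0,0,0,0,0,0,0,0,0,0,0,0,0,0,0,0,0,0,0,0,0,0,0,0,0,0,0,0,0,0,0,0]' --hand 0

```text
clock: 16.95
eef_pos: [0.5094, 0.3483, 0.0687]
tool_rot: [0.564, 0.751, 0.275, 0.206]
ft_force: [-5.7, -1.4, 6.1]
grip_width: 0.0071
```

Call:
play_rows --plan '[0,0,-5,0,0,0,0,0.5,-8,0,0,0,0,1,-12,0,0,0,0,3,-15,0,0,0,0,5,-15,0,0,0,0,5,-15,0,0,0,0,16,-19,0,0,0,0,0,0,0,0,0]'

```text
clock: 17.95
eef_pos: [0.4781, 0.3401, 0.1596]
tool_rot: [0.564, 0.75, 0.278, 0.207]
ft_force: [0.2, -0.1, -1.6]
grip_width: 0.0069
```

```bash
python3 - <<'E'
from slotlook import *
look("9",{"side":(80,340,200,450),"top":(150,300,180,460)})
p,Q,o=cur(); print(o["clock"],o["grip_width"],o["ft_force"])
for n in["side","top"]:
    c=load(n,"9"); P=(pts(c,c["range_z"]>0)-p)@Q*1000
    B=P[(abs(P[:,0])<60)&(abs(P[:,1])<12)&(P[:,2]>-5)&(P[:,2]<75)]
    print(n,len(B),B.mean(0).round(1),cv2.minAreaRect(B[:,[0,2]].astype(np.float32)), np.histogram(B[:,2],np.arange(40,76,3))[0])
t=over(CB,.135,(1.5,.3,58)); print(t)
rows(p,Q,t,RS,14)
E
```

```text
18.05 0.0069970840825402565 [-0.10215405 -0.33246681 -2.16651176]
side 1207 [ 7.1  7.3 25.2] ((0.9737739562988281, 25.837600708007812), (61.65685272216797, 92.0075912475586), 89.83525848388672) [56 60 55 63 50 28  0  0  0  0  0]
top 579 [-2.3  5.1 25.1] ((-1.4505729675292969, 26.504348754882812), (62.49814224243164, 90.0077133178711), 89.9686050415039) [32 27 24 32 19 14  0  0  0  0  0]
[ 0.56411164 -0.02089464  0.193     ]
14 rows; end err mm [-0. -0. -0.]
-26.4, 0.8, -2.8, 0.0435, 0.0309, -0.0844,
-26.3, -1.5, -3.5, 0.0435, 0.0309, -0.0844,
-25.9, -3.9, -4.3, 0.0435, 0.0309, -0.0844,
-25.3, -6.3, -4.8, 0.0435, 0.0309, -0.0844,
-24.6, -8.6, -5.3, 0.0435, 0.0309, -0.0844,
-23.6, -10.9, -5.6, 0.0435, 0.0309, -0.0844,
-22.3, -13.1, -5.8, 0.0435, 0.0309, -0.0844,
-21.1, -15.2, -5.8, 0.0435, 0.0309, -0.0844,
-19.4, -17.1, -5.8, 0.0435, 0.0309, -0.0844,
-17.8, -18.9, -5.5, 0.0435, 0.0309, -0.0844,
-15.9, -20.6, -5.2, 0.0435, 0.0309, -0.0844,
-14, -22.1, -4.8, 0.0435, 0.0309, -0.0844,
-11.9, -23.3, -4.2, 0.0435, 0.0309, -0.0844,
-9.8, -24.5, -3.4, 0.0435, 0.0309, -0.0844,
```

View pics/side9.png

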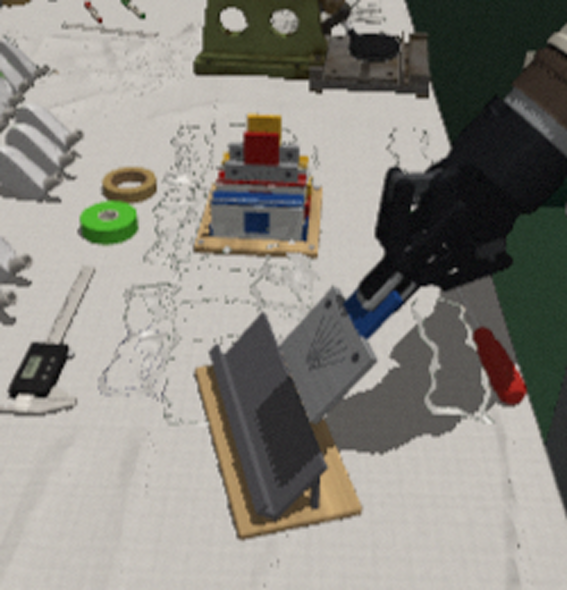

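Call:
play_rows --plan '[-26.4,0.8,-2.8,0.0435,0.0309,-0.0844,-26.3,-1.5,-3.5,0.0435,0.0309,-0.0844,-25.9,-3.9,-4.3,0.0435,0.0309,-0.0844,-25.3,-6.3,-4.8,0.0435,0.0309,-0.0844,-24.6,-8.6,-5.3,0.0435,0.0309,-0.0844,-23.6,-10.9,-5.6,0.0435,0.0309,-0.0844,-22.3,-13.1,-5.8,0.0435,0.0309,-0.0844,-21.1,-15.2,-5.8,0.0435,0.0309,-0.0844,-19.4,-17.1,-5.8,0.0435,0.0309,-0.0844,-17.8,-18.9,-5.5,0.0435,0.0309,-0.0844,-15.9,-20.6,-5.2,0.0435,0.0309,-0.0844,-14,-22.1,-4.8,0.0435,0.0309,-0.0844,-11.9,-23.3,-4.2,0.0435,0.0309,-0.0844,-9.8,-24.5,-3.4,0.0435,0.0309,-0.0844,0,0,0,0,0,0,0,0,0,0,0,0]'

```text
clock: 20.05
eef_pos: [0.5637, -0.0203, 0.1917]
tool_rot: [0.027, 1.0, 0.0, -0.001]
ft_force: [-0.2, 0.1, -1.5]
grip_width: 0.0069
```

```bash
python3 - <<'E'
from slotlook import *
chk("10","blue",CB)
E
```

```text
20.15 p [ 0.5637 -0.0201  0.1925] grip 0.007051597612884366 F [ 0.14  0.05 -1.86] j [-0.04  0.37  0.16  1.36  0.    0.02] R err [-0.0003  0.0014 -0.0001]
side plate in tool pct1/50/99 [[-45.3, 0.0, -9.5], [-1.0, 4.0, 22.9], [43.6, 7.2, 58.0]]
   world x rng [0.5203 0.6092] w [0.0113 0.0137 0.0162] minz [0.1324 0.1352] target x,w 0.5629 0.0093
   lips {-6: 1, -4: 25, -2: 36, 0: 32, 2: 5, 4: 4, 16: 1, 18: 8, 20: 18, 22: 5, 24: 1}
top plate in tool pct1/50/99 [[-7.8, -4.8, -9.9], [28.8, 2.6, 20.3], [45.0, 3.1, 56.5]]
   world x rng [0.5189 0.5717] w [0.0059 0.0123 0.0127] minz [0.1359 0.1364] target x,w 0.5629 0.0093
   lips {16: 7, 18: 20}
```

View pics/side10.png

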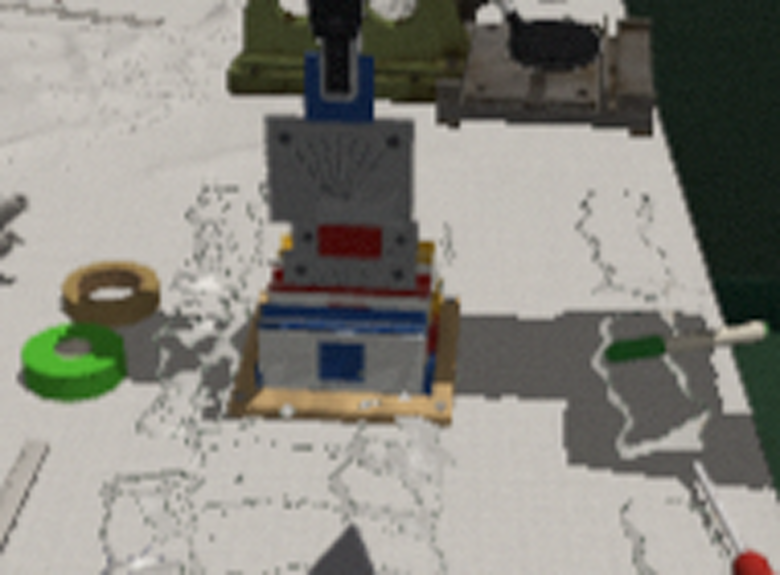

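Call:
play_rows --plan '[0,-0.6,15,0,0,0,0,0,15,0,0,0,0,0,12,0,0,0,0,0,10,0,0,0,0,0,10,0,0,0,0,0,8,0,0,0,0,0,7,0,0,0,0,0,0,0,0,0]'

```text
clock: 21.15
eef_pos: [0.5639, -0.0213, 0.1155]
tool_rot: [0.026, 1.0, -0.0, -0.001]
ft_force: [-0.1, 0.3, -1.9]
grip_width: 0.0067
```

```bash
python3 - <<'E'
from slotlook import *
chk("11","blue",CB)
E
```

```text
21.25 p [ 0.5645 -0.0214  0.1164] grip 0.006730867960828407 F [ 0.69 -0.7  -0.68] j [-0.04  0.42  0.02  1.18 -0.    0.02] R err [ 0.0001 -0.     -0.    ]
side plate in tool pct1/50/99 [[-44.0, 0.1, -9.8], [1.0, 4.2, 17.5], [43.7, 7.4, 45.7]]
   world x rng [0.5212 0.6089] w [0.0102 0.0127 0.0152] minz [0.0701 0.0709] target x,w 0.5629 0.0093
   lips {-4: 2, -2: 4, 0: 4, 2: 3, 8: 1, 12: 4, 14: 1, 16: 3, 18: 9, 20: 15, 22: 6, 24: 1}
top plate in tool pct1/50/99 [[-7.9, -3.8, -9.9], [28.3, 2.5, 16.8], [44.9, 5.0, 44.2]]
   world x rng [0.5199 0.5728] w [0.0059 0.0111 0.0115] minz [0.0705 0.0726] target x,w 0.5629 0.0093
   lips {14: 1, 16: 10, 18: 18}
```

View pics/side11.png

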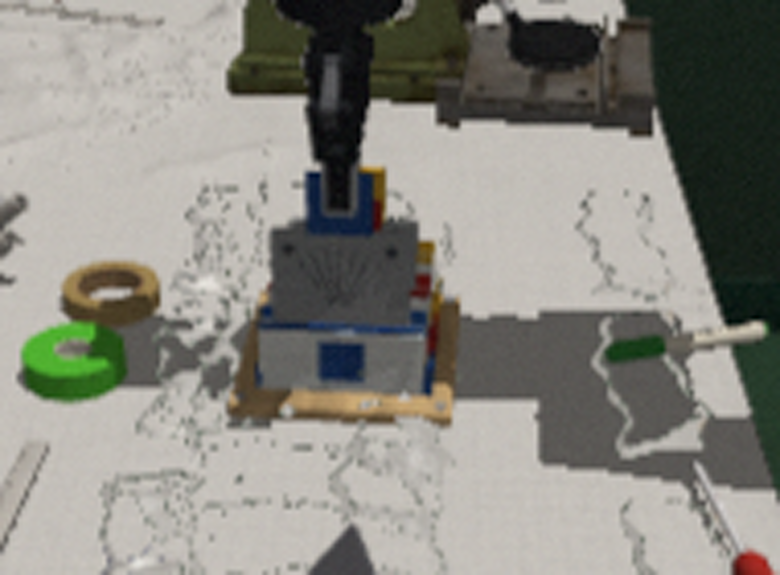

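Call:
play_rows --plan '[0,0.8,3,0,0,0,0,0,5,0,0,0,0,0,5,0,0,0,0,0,5,0,0,0,0,0,5,0,0,0,0,0,5,0,0,0,0,0,5,0,0,0,0,0,3,0,0,0,0,0,0,0,0,0]'

```text
clock: 22.38
eef_pos: [0.5642, -0.0206, 0.0799]
tool_rot: [0.026, 1.0, -0.0, -0.0]
ft_force: [0.1, -0.0, -2.0]
grip_width: 0.0071
```

Call:
play_rows --plan '[0,0,2,0,0,0,0,0,1.5,0,0,0,0,0,1,0,0,0,0,0,0,0,0,0]'

```text
clock: 22.88
eef_pos: [0.5643, -0.0206, 0.0756]
tool_rot: [0.027, 1.0, -0.0, -0.0]
ft_force: [-0.6, 0.4, -1.6]
grip_width: 0.0067
```

Call:
play_rows --plan '[0,0,1,0,0,0,0,0,1,0,0,0,0,0,0,0,0,0]'

```text
clock: 23.25
eef_pos: [0.5643, -0.0206, 0.0735]
tool_rot: [0.026, 1.0, -0.0, -0.0]
ft_force: [0.1, -0.3, -2.3]
grip_width: 0.007
```

Call:
play_rows --plan '[0,0,0.8,0,0,0,0,0,0,0,0,0]'

```text
clock: 23.5
eef_pos: [0.5644, -0.0206, 0.0733]
tool_rot: [0.027, 1.0, -0.0, 0.0]
ft_force: [-0.8, -0.0, 3.1]
grip_width: 0.0068
```

Call:
play_rows --plan '[0,0,0.5,0,0,0,0,0,0,0,0,0]'

```text
clock: 23.75
eef_pos: [0.5644, -0.0206, 0.0733]
tool_rot: [0.027, 1.0, -0.0, 0.0]
ft_force: [-4.0, 0.2, 4.9]
grip_width: 0.0072
```

Call:
play_rows --plan '[0,0,0,0,0,0,0,0,0,0,0,0,0,0,0,0,0,0,0,0,0,0,0,0]' --hand 28

```text
clock: 24.25
eef_pos: [0.5644, -0.0206, 0.0722]
tool_rot: [0.026, 1.0, -0.0, -0.0]
ft_force: [0.9, 0.4, 0.7]
grip_width: 0.024
```

Call:
play_rows --plan '[0,0,-10,0,0,0,0,0,-20,0,0,0,0,0,-25,0,0,0,0,0,-25,0,0,0,0,0,-25,0,0,0,0,0,-25,0,0,0,10,40,0,0,0,0,20,40,0,0,0,0,30,40,0,0,0,0,30,40,0,0,0,0,30,40,0,0,0,0,30,30,0,0,0,0,0,0,0,0,0,0]'

```text
clock: 25.88
eef_pos: [0.4253, 0.2189, 0.2033]
tool_rot: [0.024, 1.0, 0.0, 0.0]
ft_force: [0.2, -0.3, 0.1]
grip_width: 0.0242
```

```bash
python3 - <<'E'
from slotlook import *
look("12",B)
print(cur()[2]["clock"])
for n in["side","top"]:
  c=load(n,"12"); z=c["range_z"]>0; W=pts(c,z)
  for col,w in(("blue",.0093),("red",-.0409),("yellow",-.091)):
    m=colmask(c,col,0)[z]; k=m&(abs(W@SX2-.563)<.06)&(abs(W@SY2-w)<.02)&(W[:,2]>.075)&(W[:,2]<.14)
    if k.sum()>5: print(n,col,k.sum(),"z",np.percentile(W[k][:,2],[2,98]).round(4),"x",np.percentile(W[k]@SX2,[2,98]).round(4),"w",np.percentile(W[k]@SY2,[5,50,95]).round(4))
E
```

```text
25.975
side blue 222 z [0.088  0.1249] x [0.5451 0.5845] w [0.0085 0.0133 0.0161]
side red 120 z [0.0906 0.1258] x [0.5438 0.5823] w [-0.0414 -0.0376 -0.0346]
side yellow 99 z [0.1046 0.1256] x [0.5452 0.5849] w [-0.0912 -0.0874 -0.0841]
top blue 91 z [0.1001 0.1279] x [0.5442 0.5842] w [0.0051 0.0091 0.012 ]
top red 95 z [0.0955 0.1277] x [0.5428 0.5831] w [-0.0442 -0.0405 -0.0384]
top yellow 146 z [0.0841 0.1279] x [0.5442 0.5864] w [-0.0948 -0.0894 -0.0882]
```

View pics/side12.png

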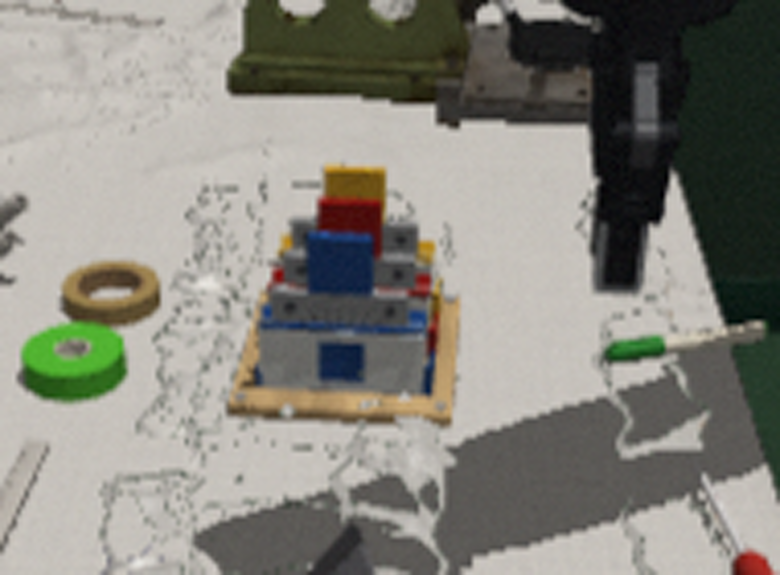

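View pics/top12.png

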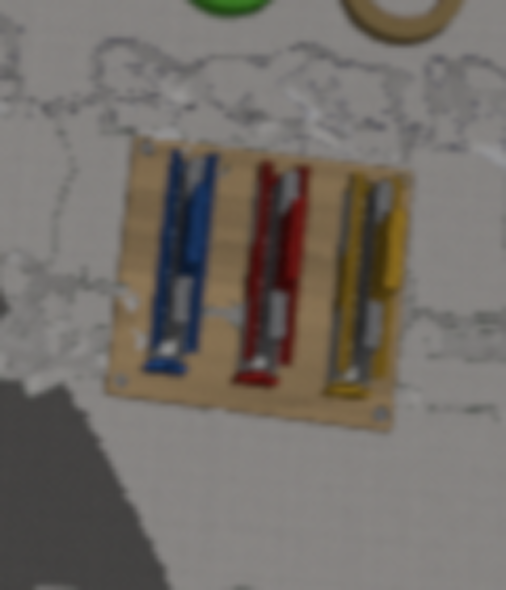

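All three tabs stand upright at the same top height: about 0.125 m from the side and 0.128 m from the top, against the 0.125 expected. Each is in the slot of its own colour, and the gripper is clear. I'll hand it in.

```bash
python3 -c "
from workcell import bot
print(bot.job_done())"
```

```text
the job is handed in; nothing more can be done
None
```

The red and blue templates now stand upright, tab up, in the red and blue slots. The yellow one is still standing in its own slot. I handed the job in at about 26 s with the gripper well clear.

**What I did:** I pinched each tab on the easel, lifted the plate, turned it upright and lowered it into its slot. I went down until the wrist felt the floor; the highest reading was about 6 N.

**Last checks:** In the final pictures all three tab tops are at the same height, about 0.125 m (side camera) and 0.128 m (top camera). Fully seated should be 0.125 m. Each plate is centred in its slot to within about 1–2 mm. Contact with the slot floor came at the right height for both plates.

**What disagreed:**
- **Fingertip position:** both cameras showed the fingertips about 36 mm further back than the reported TCP and stated nose length imply. I followed the cameras, and the grasps and floor contacts agreed with that.
- **Grip width:** the gripper read about 7 mm on the 8 mm plates.
- **Camera offset:** the two cameras differed from each other by 1–3 mm.

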